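# Close up a lens train on the optical rail and lock it with the flip stop

## Task

The iris and the lens stand on saddle carriers on the optical rail, with two spacer blocks and a bare tail carrier behind them, short of the end stop. With the fingertips push on the bare tail carrier to slide the whole row along the rail as one train until it is fully home and closed up against the end stop, gently, without touching the carriers or mounts of the iris and the lens; then tip the flip stop over and press it fully down across the rail behind the tail carrier. Lift nothing off the rail, leave the things lying round the rail where they are, and finish with the hand clear.

Things in the scene. Friction and masses are not known exactly. Their poses are not given: they have to be found in the camera images.
- rail: aluminium optical rail fixed to the table, 315 mm long, 44 mm wide, 28 mm high. Origin in the middle of its underside, on the table; x along the rail towards the end stop, y to its left, the robot's side. The row rides on its top with 1.5 mm side play, friction about 0.3 (2 to 6 N to slide it); it starts 35 to 85 mm short of the end stop, its parts touching
- end_stop: steel plate 56 mm wide and 32 mm high screwed across the +x end of the rail; origin at the foot of its face that meets the row, on the rail top, 145 mm along the rail's x; axes as the rail's
- tail_carrier: bare black rail carrier at the tail of the row, farthest from the end stop; 45 mm along the rail, 56 mm wide, 26 mm high above the rail top, nine tapped holes in its flat top, a small steel screw head on the side away from the robot; skirts reach 13 mm down beside the rail. Loose; origin in the middle of its length and width, at the height of the rail top it rests on; axes as the rail's. Home (row closed up against the end stop) it lies at x = -42.5 mm in the rail's frame
- long_spacer: plain aluminium spacer saddle, 30 mm along the rail, 56 mm wide, 26 mm high, touching the lens carrier and the tail carrier. Loose; origin in the middle of its length and width, at the height of the rail top it rests on; axes as the rail's. Home (row closed up against the end stop) it lies at x = -5 mm in the rail's frame
- lens_carrier: black rail carrier, 60 mm along the rail, 56 mm wide, 22 mm high, that carries a lens in a black ring on a post (top about 217 mm above the rail top, ring 82 mm wide); not to be touched. Loose; origin in the middle of its length and width, at the height of the rail top it rests on; axes as the rail's. Home (row closed up against the end stop) it lies at x = 40 mm in the rail's frame
- short_spacer: plain aluminium spacer saddle, 25 mm along the rail, 56 mm wide, 26 mm high, between the iris carrier and the lens carrier. Loose; origin in the middle of its length and width, at the height of the rail top it rests on; axes as the rail's. Home (row closed up against the end stop) it lies at x = 82.5 mm in the rail's frame
- iris_carrier: black rail carrier, 50 mm along the rail, 56 mm wide, 22 mm high, that carries an iris diaphragm on a post (top about 205 mm above the rail top); the first of the row, next to the end stop; not to be touched. Loose; origin in the middle of its length and width, at the height of the rail top it rests on; axes as the rail's. Home (row closed up against the end stop) it lies at x = 120 mm in the rail's frame
- flip_stop (a joint): angle of the flip stop, an aluminium arm 22 mm wide (along the rail), 14 mm thick, 38 mm long from its hinge, in a dark bracket on the robot's side of the rail: 0 = fully down across the rail, 1.57 upright, starts at 1.7 to 2.05, leaning towards the robot. Its hinge friction (0.02 N m) holds it where it is left. Down, it stands 4 mm behind the home row; if the row is not home it lands on the tail carrier
- flip_hinge (a point): the flip stop's hinge axis (parallel to the rail), at the middle of the arm's width: fixed in the rail's frame at x = -80 mm, y = 44 mm, z = 52 mm
- flip_pad (a point): centre of the thin black thumb pad on the flip stop's arm near its tip, 29 mm from the hinge axis along the arm and 8.5 mm off it; moves with the arm. Down, it faces up at x = -80, y = 15, z = 60.5 mm in the rail's frame; with the arm up it faces the robot.
- post_1: steel pedestal post, 31 mm foot, 62 mm high, to the right of the rail's near end; a bystander, origin at the centre of its underside
- dark_bottle: small black dropper bottle, 38 mm wide, 90 mm high, near the post; a bystander, origin at the centre of its underside
- target_disc: flat round target in a black rim, 71 mm across, 14 mm high, to the left of the rail; a bystander, origin at the centre of its underside
- clear_case: small clear optics case, 48 x 70 x 26 mm, to the left of the rail; a bystander, origin at the centre of its underside
- pliers: red-handled pliers, 168 mm long, 14 mm high, lying farther left; a bystander, origin at the centre of its underside
- tweezers: fine tweezers, 117 mm long, 8 mm high, lying to the right of the rail, at the back; a bystander, origin at the centre of its underside
Not all that is in view belongs to the job. Leave any turquoise look-alike of the short_spacer alone. Leave any green look-alike of the tail_carrier alone.

How it is judged:
By the outcome, as a careful person would: the job done as asked, in the order asked, and still so for the second after the job is handed in, with the robot touching nothing.
It also fails if it takes over 48 s, if anything falls off the work surface, if the arm or the gripper's body presses on something with over 40 N, if the wrist force passes 120 N, or if a joint passes its speed limit or range.

## Robot

A 6-joint arm with a two-finger parallel gripper is mounted at the origin on the work surface; the furniture and walls round the work are solid. World frame = base frame: x ahead of the robot, y to its left, z up, the work surface at z = 0. Lengths are in m, angles in rad, forces in N, time in s.
With the tool pointing down it reaches from about 0.25 to 0.725 m from the base axis. Payload 9.7 kg.
Tool frame: the origin (TCP) lies on the centre line of the jaws, within the pads' length; the fingertips stand 14 mm ahead of it and the grasp point (between the pads) lies 5 mm behind it; x points along the fingers, y is the direction in which the jaws open and shut, and the axes are right-handed (so a half turn about x gives the same grasp; the last joint's range is limited). The gripper opens to 85 mm and grips with 20 to 120 N. Pads are 22 mm wide; open, the fingers measure 114 mm over their backs; the gripper's body (76 mm by 85 mm) begins 54 mm behind the grasp point. The pads swing forward as they close: fully open they stand 13 mm farther back than shut.
Start: joints at [-0.762, 0.087, 0.176, 1.66, 0, 1.571], TCP at [0.398, -0.38, 0.245] pointing down, gripper open.
Joint ranges: [-3.13, 3.13], [-0.85, 1.81], [-1.15, 1.24], [-2.2, 2.28], [-1.44, 1.52], [-3.14, 3.14]. Speed limits (rad/s): [2.22, 2.22, 2.57, 3.14, 3.14, 3.14].

## Interface

Orientations are given as a 3x3 rotation matrix whose columns are the frame's x, y, z axes.
In Python, from station import manip gives the robot as it stands. The module is installed in compiled form; this text tells all that it offers.
- The arm moves only by the tool carry_out, never from a script. Its argument "increments" is a list of rows, each a list of 2 entries, a list of its own where there are three numbers: the shift along the tool's x, y, z in m, then the turn, a rotation vector about the tool's x, y, z in degrees. In form: [[[tx, ty, tz], [ax, ay, az]], ...]. A call has 1 to 12 rows; each row is the pose to reach, as a shift and turn from the pose commanded when the call began, along the tool's axes at that moment; what a row does not reach only later rows make up. A row lasts 1/12 s, in which the tool goes at most 41.7 mm and 7.16 degrees, less where a joint would pass 70% of its speed; a pose out of reach is approached as far as the arm can. A call with a gripper value outside its range is refused whole. "hand" is the opening, from 0 (shut) to 1 (fully open), set as the call begins (left out, the last holds). The fingers move at their own pace and stop on an object; "newtons" is the grip in N (left out, the last holds). Time passes only in rows, so rows that repeat a pose let the fingers close. It gives the time, the measured TCP pose, the force and the opening at its end, in the units of the state.
- manip.get_obs(): the state, without advancing time (a new reading comes with each control period).
- manip.snapshot(name): name is "side" or "top" or "wrist"; returns a dict with "img" (400x640x3 uint8, red, green, blue), "vfov" (degrees; the focal length in pixels is half the picture's height over the tangent of half this angle, whatever the lens; pixels are square), "cx", "cy" (the principal point, pixels), "dist_coeffs" ([k1, k2, p1, p2, k3] as OpenCV has them; the pictures are not rectified), "view" (4x4, takes a point from world to camera coordinates); the wrist camera has in their place "tool_from_camera" (4x4, takes a point from camera to tool coordinates, whose origin is the TCP and whose axes are the tool frame's). Camera axes: x right, y up, looking along -z (the intrinsics and any distortion apply to the point x, -y, -z); pixel columns grow to the right and rows downward; lengths in m; the calibration is good to about 2 mm. A picture is of the moment at which its call begins: read the wrist's pose just before it. There is no depth.
- manip.job_done(): hands the job in, once; it reports no verdict.
The state is a dict: "time": time; "q": joint angles; "qvel": joint speeds; "joint_torque": joint torques, N m; "position": TCP position; "eef_rot": TCP orientation; "wrist_force": force on the tool from outside, world axes, zero at the start; "ft_torque": the same for the moment, N m; "width": finger opening in m.
Only numpy, scipy, OpenCV 4.12 (cv2) and the standard library are available. Lean on these libraries where they do the work, as an engineer would, in place of code of your own. Each camera call takes 0.05 s, during which the arm holds its last target. There are 200 camera calls.

## Working session

There is one attempt and no reset: what is moved stays moved. The work goes in short steps, Python scripts to look and compute and a tool call to move; the robot and the scene stay as the last step left them, time stands still between calls to the robot, and variables do not carry over. Pictures are saved under pics/ and viewed, on a budget of 10 in all, crops included, one or two more only if the job needs it, and the job is handed in when it is done.

Besides the shell and the picture viewer there is one more tool, called after "Emit:" as name([rows], argument=value, ...), one row to a line, values as JSON. carry_out: Moves the arm, as the interface text tells. Its arguments: {"type":"object","properties":{"increments":{"type":"array"},"hand":{"type":"number"},"newtons":{"type":"number"}},"required":["increments"]}

```bash
mkdir -p pics
cat > h.py <<'E'
import numpy as np, cv2
from station import manip
def snap(n,f):
    o=manip.get_obs(); s=manip.snapshot(n); cv2.imwrite('pics/'+f+'.png',cv2.cvtColor(s['img'],cv2.COLOR_RGB2BGR))
    if 'view' in s: V=np.array(s['view'])
    else:
        T=np.eye(4);T[:3,:3]=np.array(o['eef_rot']);T[:3,3]=o['position'];V=np.linalg.inv(T@np.array(s['tool_from_camera']))
    f_=200/np.tan(np.radians(s['vfov'])/2)
    K=np.array([[f_,0,s['cx']],[0,f_,s['cy']],[0,0,1]])
    np.savez('pics/'+f+'.npz',V=V,K=K,d=np.array(s['dist_coeffs'],float)); return s
def load(f): z=np.load('pics/'+f+'.npz'); return z['V'],z['K'],z['d']
def ray(f,uv):
    V,K,d=load(f); p=cv2.undistortPoints(np.array([[uv]],float),K,d)[0,0]
    R=V[:3,:3]; return -R.T@V[:3,3], R.T@np.array([p[0],-p[1],-1])
def plane(f,uv,z):
    c,r=ray(f,uv); return c+r*(z-c[2])/r[2]
def proj(f,P):
    V,K,d=load(f); P=np.atleast_2d(P)@V[:3,:3].T+V[:3,3]
    return cv2.projectPoints((P*[1,-1,-1]).reshape(-1,1,3),np.zeros(3),np.zeros(3),K,d)[0][:,0]
E
python3 - <<'E'
from h import *
for n in('side','top','wrist'):
    s=snap(n,n+'0'); V,K,d=load(n+'0'); print(n,s['vfov'],d,-V[:3,:3].T@V[:3,3])
o=manip.get_obs(); print(o)
E
```

```text
side 42.31227883986655 [-0.04613286  0.          0.          0.          0.        ] [1.24442662 0.07240832 1.00288088]
top 55.81628446945105 [0.02668125 0.         0.         0.         0.        ] [0.40207283 0.06380854 0.8904355 ]
wrist 70.21211789561117 [-0.05144033  0.          0.          0.          0.        ] [ 0.45243258 -0.32312025  0.37389348]
{'time': 0.15, 'q': array([-7.61998539e-01,  8.73597470e-02,  1.75328955e-01,  1.65980179e+00,
       -4.13941927e-05,  1.57077755e+00]), 'qvel': array([-0.0001227 , -0.00213808,  0.00351182,  0.000733  , -0.00071838,
       -0.00180893]), 'joint_torque': array([-8.13215083e-04, -5.20761538e+01,  4.65044296e+01,  1.38444244e-02,
       -3.19757635e-05,  1.96959581e-05]), 'position': array([ 0.39778196, -0.37960397,  0.24473819]), 'eef_rot': array([[-7.78266618e-04,  7.23470305e-01, -6.90355062e-01],
       [ 6.85453603e-04, -6.90354723e-01, -7.23470722e-01],
       [-9.99999462e-01, -1.03625948e-03,  4.13747087e-05]]), 'wrist_force': array([-0.13379731, -0.73013945,  0.03720793]), 'ft_torque': array([-0.00721099,  0.03043459,  0.01533488]), 'width': 0.08549713258228753}
```

View pics/top0.png

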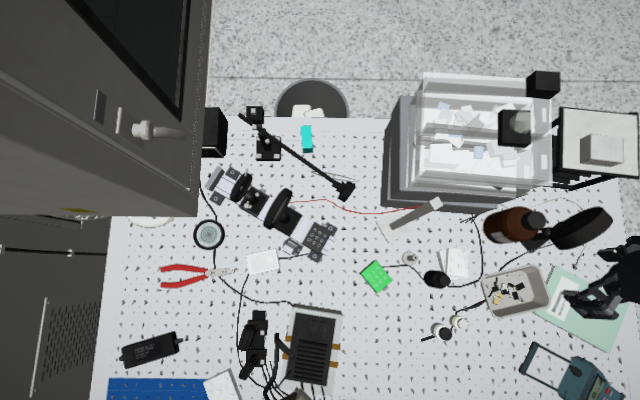

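View pics/side0.png

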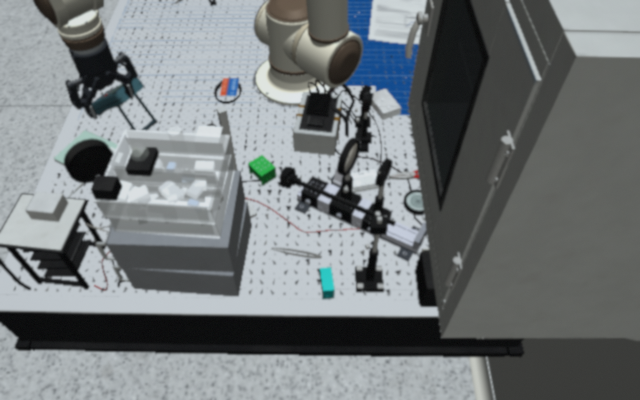

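Run:
```python
import cv2,numpy as np
a=cv2.imread('pics/top0.png')[100:280,180:380]; b=cv2.imread('pics/side0.png')[120:300,260:460]
cv2.imwrite('pics/c0.png',np.vstack([cv2.resize(x,None,fx=3.3,fy=3.3,interpolation=cv2.INTER_CUBIC)[:299*2] for x in (a,)]))
cv2.imwrite('pics/c1.png',cv2.resize(b,None,fx=3.3,fy=3.3,interpolation=cv2.INTER_CUBIC))
```

```text
(no output)
```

View pics/c0.png

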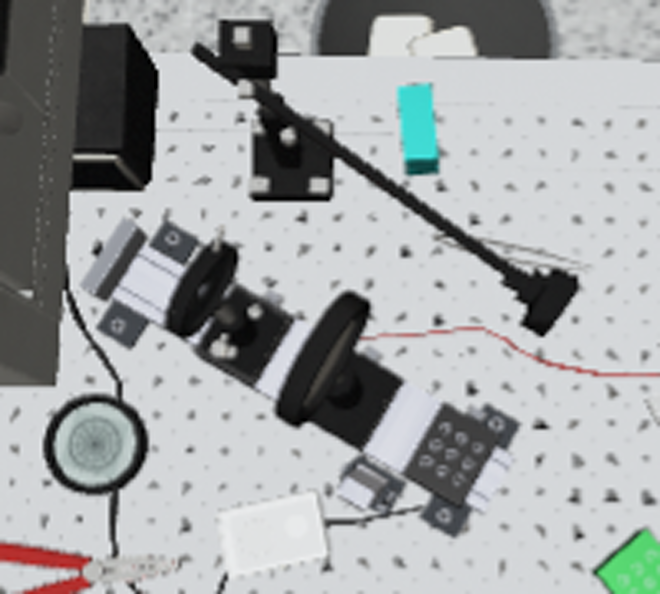

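View pics/c1.png

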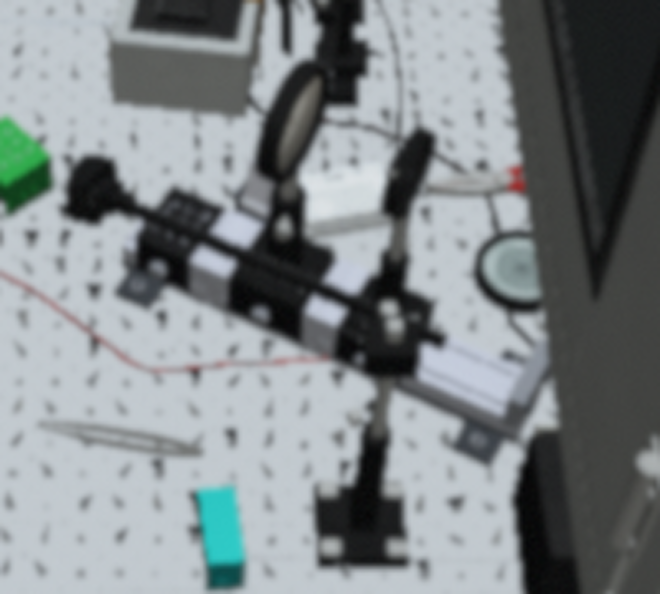

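Run:
```python
from h import *
def T(u,v,z): return plane('top0',(180+u/3.3,100+v/3.3),z)
def S(u,v): return (260+u/3.3,120+v/3.3)
a=[T(*p,.06) for p in((130,218),(145,235),(85,283),(102,300))]
print('endstop',np.round(a,4))
t=[T(*p,.054) for p in((437,402),(500,437),(405,475),(462,508))]
print('tail',np.round(t,4))
print('railend',np.round([T(508,455,.028),T(470,507,.028)],4))
print('feet',np.round([T(495,422,.006),T(445,515,.006),T(172,238,.006),T(118,325,.006)],4))
print('flip',T(370,480,.06))
def tri(p,q):
    c1,r1=ray('top0',(180+p[0]/3.3,100+p[1]/3.3)); c2,r2=ray('side0',S(*q))
    st=np.linalg.lstsq(np.c_[r1,-r2],c2-c1,rcond=None)[0]; A=c1+r1*st[0];B=c2+r2*st[1]; print(np.round((A+B)/2,3),np.linalg.norm(A-B))
tri((550,300),(90,190)); tri((288,135),(385,325)); tri((200,50),(440,338))
m=np.mean(a,0); n=np.mean(t,0); d=n-m; print(m,n,np.hypot(*d[:2]),np.degrees(np.arctan2(-d[1],-d[0])))
```

```text
endstop [[0.622  0.2857 0.06  ]
 [0.6102 0.2747 0.06  ]
 [0.5758 0.3134 0.06  ]
 [0.5642 0.3011 0.06  ]]
tail [[0.4995 0.0723 0.054 ]
 [0.4767 0.0296 0.054 ]
 [0.4502 0.0927 0.054 ]
 [0.4291 0.0543 0.054 ]]
railend [[0.4667 0.0229 0.028 ]
 [0.4307 0.0486 0.028 ]]
feet [[0.4916 0.0313 0.006 ]
 [0.4256 0.0656 0.006 ]
 [0.6218 0.2686 0.006 ]
 [0.5566 0.3038 0.006 ]]
flip [0.44610414 0.11560478 0.06      ]
[0.546 0.007 0.178] 0.0012160661335879168
[0.646 0.176 0.172] 0.02429599182756258
[0.683 0.213 0.211] 0.002527832868366857
[0.5930498  0.29372484 0.06      ] [0.46387646 0.06224866 0.054     ] 0.2650791854594142 60.836664800952974
```

View pics/wrist0.png

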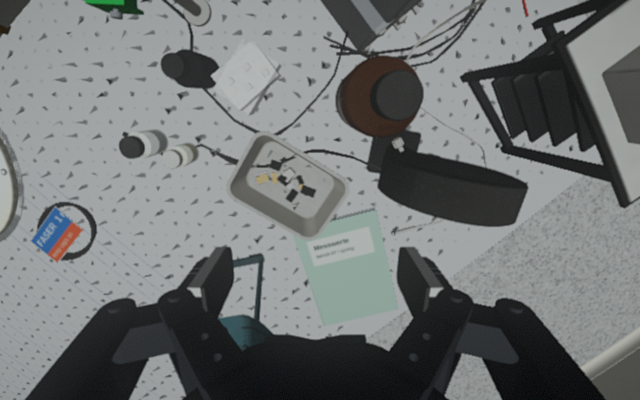

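Run:
```python
from h import *
for n,p in dict(bottle=(507,225),cap=(535,225),box1=(385,205),box2=(470,212),grey=(438,202),grey2=(382,232)).items():
    print(n,[np.round(plane('top0',p,z)[:2],3) for z in(0,.15,.3)])
```

```text
bottle [array([ 0.507, -0.383]), array([ 0.489, -0.308]), array([ 0.472, -0.233])]
cap [array([ 0.509, -0.448]), array([ 0.491, -0.362]), array([ 0.473, -0.275])]
box1 [array([ 0.549, -0.099]), array([ 0.525, -0.072]), array([ 0.5  , -0.044])]
box2 [array([ 0.536, -0.299]), array([ 0.514, -0.238]), array([ 0.491, -0.177])]
grey [array([ 0.559, -0.225]), array([ 0.533, -0.177]), array([ 0.506, -0.128])]
grey2 [array([ 0.485, -0.091]), array([ 0.471, -0.065]), array([ 0.457, -0.039])]
```

Emit:
carry_out([
  [[-0.04,0,0.02],[0,0,0]],
  [[-0.07,-0.01,0.02],[-7,0,0]],
  [[-0.07,-0.04,-0.01],[-14,0,0]],
  [[-0.07,-0.07,-0.03],[-21,0,0]],
  [[-0.07,-0.1,-0.06],[-28,0,0]],
  [[-0.07,-0.13,-0.09],[-35,0,0]],
  [[-0.07,-0.16,-0.12],[-42,0,0]],
  [[-0.07,-0.19,-0.15],[-49,0,0]],
  [[-0.07,-0.21,-0.18],[-56,0,0]],
  [[-0.07,-0.225,-0.21],[-63,0,0]],
  [[-0.07,-0.235,-0.24],[-70,0,0]],
  [[-0.06,-0.24,-0.27],[-77,0,0]],
], hand=0, newtons=60)

```text
time: 1.15
position: [0.4107, -0.0166, 0.3071]
eef_rot: [[0.003, 0.832, 0.555], [-0.0, 0.555, -0.832], [-1.0, 0.003, 0.002]]
wrist_force: [1.1, -0.0, -0.6]
width: 0.0001
```

Emit:
carry_out([
  [[0,0.015,-0.005],[-7,0,0]],
  [[0.015,0.03,-0.01],[-14,0,0]],
  [[0.035,0.045,-0.015],[-21,0,0]],
  [[0.05,0.053,-0.018],[-27.7,0,0]],
  [[0.05,0.053,-0.018],[-27.7,0,0]],
  [[0.05,0.053,-0.018],[-27.7,0,0]],
])

```text
time: 1.65
position: [0.4445, 0.0256, 0.2549]
eef_rot: [[-0.002, 0.487, 0.874], [-0.0, 0.874, -0.487], [-1.0, -0.001, -0.002]]
wrist_force: [0.7, -0.7, 0.5]
width: -0.0003
```

Run:
```python
from h import *
snap('wrist','w1'); o=manip.get_obs(); print(o['position'],o['wrist_force'],o['q'],o['eef_rot'])
```

```text
[0.44472768 0.02527954 0.25586621] [0.30677742 1.3500845  0.52681375] [ 5.68787664e-02 -1.56654381e-01 -4.00535381e-02  1.68761449e+00
 -1.59643118e-04  5.66116710e-01] [[-2.07895034e-04  4.87511983e-01  8.73116271e-01]
 [-1.71739286e-04  8.73116260e-01 -4.87512018e-01]
 [-9.99999964e-01 -2.51299692e-04 -9.77915746e-05]]
```

View pics/w1.png

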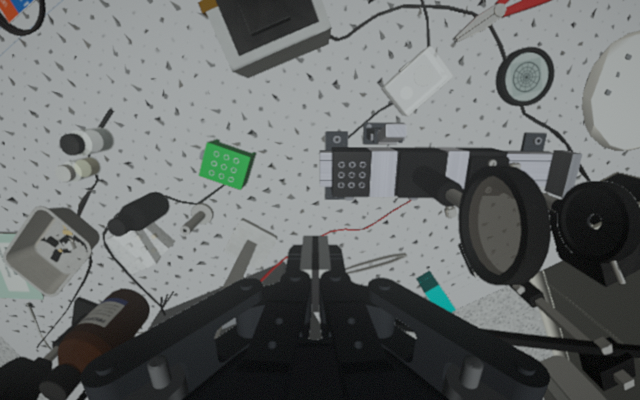

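Run:
```python
from h import *
P=lambda p,z: plane('w1',p,z)
t=np.array([P(p,.054) for p in((332,148),(370,149),(331,196),(370,196))]); r=np.array([P(p,.028) for p in((320,151),(320,194))]); e=np.array([P((568,152),.06),P((580,153),.06)])
f=np.array([P((335,140),.006),P((535,142),.006)])
print(np.round(t,4),'\nrail',np.round(r,4),'\nes',np.round(e,4),'\nfeet',np.round(f,4))
d=f[1]-f[0]; print(np.degrees(np.arctan2(d[1],d[0])), np.hypot(*d[:2]))
y=np.radians(61.0); X=np.array([np.cos(y),np.sin(y)]);Y=np.array([-X[1],X[0]])
b=r.mean(0)[:2]+.1575*X; print('origin from rail end',b,'tail c',t.mean(0)[:2])
for q in (t,r,e,f): print(np.round([(( p[:2]-b)@X,(p[:2]-b)@Y) for p in q],4))
print(plane('w1',(400,133),.075))
```

```text
[[0.4286 0.0583 0.054 ]
 [0.451  0.0964 0.054 ]
 [0.4795 0.0298 0.054 ]
 [0.5026 0.0714 0.054 ]] 
rail [[0.4286 0.043  0.028 ]
 [0.478  0.0158 0.028 ]] 
es [[0.5669 0.3039 0.06  ]
 [0.5756 0.3175 0.06  ]] 
feet [[0.4285 0.066  0.006 ]
 [0.5615 0.3043 0.006 ]]
60.83618277056553 0.2729511948642142
origin from rail end [0.52962283 0.16715251] tail c [0.4654322  0.06398567]
[[-0.1441  0.0356]
 [-0.1     0.0344]
 [-0.1445 -0.0227]
 [-0.0968 -0.0228]]
[[-0.1576  0.0282]
 [-0.1574 -0.0282]]
[[0.1377 0.0336]
 [0.1538 0.0327]]
[[-0.1375  0.0394]
 [ 0.1354  0.0386]]
[0.44657542 0.13020448 0.075     ]
```

Emit:
carry_out([
  [[0.03,-0.01,0],[0,0,0]],
  [[0.06,-0.01,0],[0,0,0]],
  [[0.09,-0.01,0],[0,0,0]],
  [[0.12,-0.01,0],[0,0,0]],
  [[0.15,-0.01,0],[0,0,0]],
  [[0.175,-0.01,0],[0,0,0]],
  [[0.19,-0.01,0],[0,0,0]],
  [[0.203,-0.01,0],[0,0,0]],
  [[0.203,-0.01,0],[0,0,0]],
  [[0.203,-0.01,0],[0,0,0]],
])

```text
time: 2.53
position: [0.4404, 0.0162, 0.0533]
eef_rot: [[0.001, 0.487, 0.874], [-0.0, 0.874, -0.487], [-1.0, 0.0, 0.001]]
wrist_force: [0.6, 0.3, 0.6]
width: 0.0002
```

Run:
```python
from h import *
import cv2
snap('wrist','w2');snap('top','t2'); o=manip.get_obs(); print(o['position'],o['wrist_force'])
a=cv2.imread('pics/w2.png'); b=cv2.resize(cv2.imread('pics/t2.png')[170:280,240:360],None,fx=4,fy=4,interpolation=2)[:400]
cv2.imwrite('pics/m2.png',np.hstack([a[:400,180:500],b[:400]]))
```

```text
[0.44107053 0.01643336 0.05407198] [-0.40216186  0.255938    0.32057897]
```

View pics/m2.png

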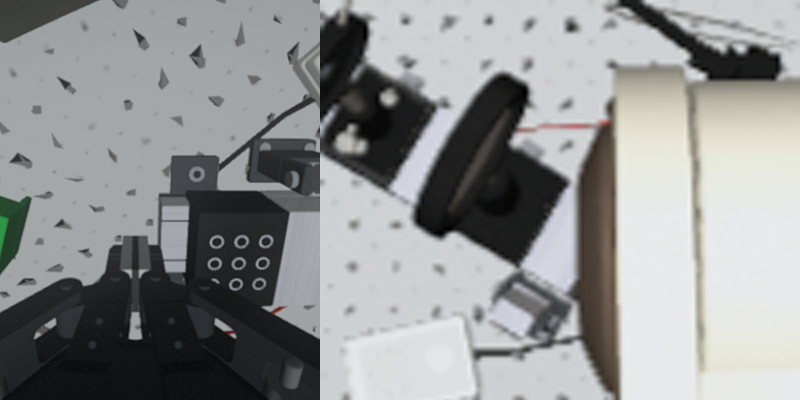

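Emit:
carry_out([
  [[0.001,0.003,0],[0,0,0]],
  [[0.001,0.006,0],[0,0,0]],
  [[0.001,0.008,0],[0,0,0]],
  [[0.001,0.01,0],[0,0,0]],
  [[0.001,0.012,0],[0,0,0]],
  [[0.001,0.014,0],[0,0,0]],
  [[0.001,0.016,0],[0,0,0]],
  [[0.001,0.018,0],[0,0,0]],
  [[0.001,0.02,0],[0,0,0]],
  [[0.001,0.022,0],[0,0,0]],
  [[0.001,0.024,0],[0,0,0]],
  [[0.001,0.026,0],[0,0,0]],
])

```text
time: 3.63
position: [0.4528, 0.0395, 0.0512]
eef_rot: [[-0.0, 0.484, 0.875], [-0.0, 0.875, -0.484], [-1.0, -0.0, -0.0]]
wrist_force: [-1.8, -3.8, 1.5]
width: 0.0003
```

Emit:
carry_out([
  [[0,0.002,0],[0,0,0]],
  [[0,0.005,0],[0,0,0]],
  [[0,0.008,0],[0,0,0]],
  [[0,0.011,0],[0,0,0]],
  [[0,0.014,0],[0,0,0]],
  [[0,0.017,0],[0,0,0]],
  [[0,0.02,0],[0,0,0]],
  [[0,0.023,0],[0,0,0]],
  [[0,0.026,0],[0,0,0]],
  [[0,0.029,0],[0,0,0]],
  [[0,0.032,0],[0,0,0]],
  [[0,0.034,0],[0,0,0]],
])

```text
time: 4.63
position: [0.4694, 0.0696, 0.0513]
eef_rot: [[0.0, 0.484, 0.875], [0.0, 0.875, -0.484], [-1.0, 0.0, -0.0]]
wrist_force: [-0.7, -4.2, 0.5]
width: -0.0002
```

Run:
```python
from h import *
snap('wrist','w3');snap('side','s3'); o=manip.get_obs(); print(o['position'],o['wrist_force'])
a=cv2.imread('pics/w3.png'); b=cv2.resize(cv2.imread('pics/s3.png')[130:265,280:440],None,fx=2.5,fy=2.5,interpolation=2)
b=np.vstack([b,np.zeros((400-b.shape[0],b.shape[1],3),np.uint8)])
cv2.imwrite('pics/m3.png',np.hstack([a[:400,240:640],b]))
```

```text
[0.4695402  0.06975159 0.05126961] [-0.46055214  0.55088905 -0.26800079]
```

View pics/m3.png

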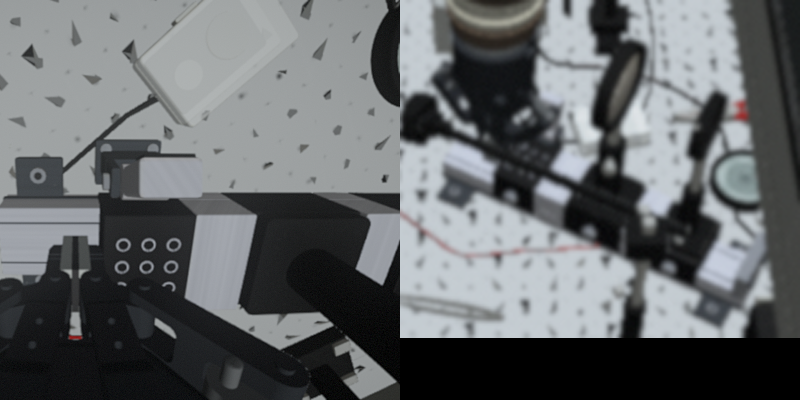

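Emit:
carry_out([
  [[0,0.002,0],[0,0,0]],
  [[0,0.004,0],[0,0,0]],
  [[0,0.006,0],[0,0,0]],
  [[0,0.008,0],[0,0,0]],
  [[0,0.01,0],[0,0,0]],
  [[0,0.012,0],[0,0,0]],
  [[0,0.014,0],[0,0,0]],
  [[0,0.016,0],[0,0,0]],
  [[0,0.018,0],[0,0,0]],
  [[0,0.02,0],[0,0,0]],
  [[0,0.022,0],[0,0,0]],
  [[0,0.024,0],[0,0,0]],
])

```text
time: 5.73
position: [0.481, 0.0904, 0.0513]
eef_rot: [[-0.0, 0.484, 0.875], [-0.0, 0.875, -0.484], [-1.0, -0.0, -0.0]]
wrist_force: [-2.3, -3.8, 1.0]
width: 0.0001
```

Emit:
carry_out([
  [[0,0.001,0],[0,0,0]],
  [[0,0.002,0],[0,0,0]],
  [[0,0.003,0],[0,0,0]],
  [[0,0.004,0],[0,0,0]],
])

```text
time: 6.07
position: [0.4828, 0.0938, 0.0513]
eef_rot: [[-0.0, 0.484, 0.875], [0.0, 0.875, -0.484], [-1.0, 0.0, -0.0]]
wrist_force: [-1.7, -3.2, 1.1]
width: -0.0002
```

Emit:
carry_out([
  [[0,0.001,0],[0,0,0]],
  [[0,0.002,0],[0,0,0]],
  [[0,0.003,0],[0,0,0]],
])

```text
time: 6.32
position: [0.4843, 0.0964, 0.0513]
eef_rot: [[0.0, 0.484, 0.875], [-0.0, 0.875, -0.484], [-1.0, -0.0, 0.0]]
wrist_force: [-1.8, -3.4, 0.9]
width: -0.0001
```

Emit:
carry_out([
  [[0,0.001,0],[0,0,0]],
  [[0,0.002,0],[0,0,0]],
])

```text
time: 6.48
position: [0.4853, 0.0982, 0.0513]
eef_rot: [[-0.0, 0.484, 0.875], [0.0, 0.875, -0.484], [-1.0, -0.0, -0.0]]
wrist_force: [-2.8, -3.4, 0.6]
width: 0.0001
```

Run:
```python
from h import *
snap('wrist','w4');snap('top','t4'); snap('side','s4');o=manip.get_obs(); print(o['position'],o['wrist_force'])
a=cv2.resize(cv2.imread('pics/t4.png')[150:230,200:290],None,fx=4.4,fy=4.4,interpolation=2); b=cv2.resize(cv2.imread('pics/s4.png')[180:260,350:440],None,fx=4.4,fy=4.4,interpolation=2)
cv2.imwrite('pics/m4.png',np.hstack([a,b]))
```

```text
[0.4853662  0.09833227 0.05129661] [-1.64533633 -2.67442741  0.12923376]
```

View pics/m4.png

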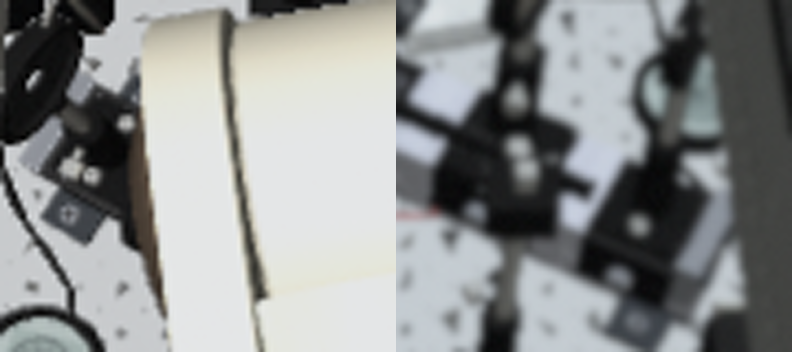

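Emit:
carry_out([
  [[0,0.001,0],[0,0,0]],
  [[0,0.002,0],[0,0,0]],
])

```text
time: 6.8
position: [0.4858, 0.0993, 0.0512]
eef_rot: [[-0.001, 0.484, 0.875], [-0.002, 0.875, -0.484], [-1.0, -0.002, 0.0]]
wrist_force: [-5.5, -11.6, 4.0]
width: 0.0
```

Emit:
carry_out([
  [[0,0.001,0],[0,0,0]],
  [[0,0.002,0],[0,0,0]],
])

```text
time: 6.97
position: [0.4859, 0.0995, 0.0512]
eef_rot: [[-0.003, 0.485, 0.874], [-0.005, 0.874, -0.485], [-1.0, -0.006, 0.0]]
wrist_force: [-10.7, -20.2, 9.2]
width: -0.0003
```

Emit:
carry_out([
  [[0,0.001,0],[0,0,0]],
  [[0,0.002,0],[0,0,0]],
])

```text
time: 7.13
position: [0.486, 0.0997, 0.0512]
eef_rot: [[-0.004, 0.486, 0.874], [-0.008, 0.874, -0.486], [-1.0, -0.01, 0.0]]
wrist_force: [-15.5, -30.2, 13.5]
width: -0.0002
```

Emit:
carry_out([
  [[0,-0.003,0],[0,0,0]],
  [[0,-0.008,0],[0,0,0]],
  [[0,-0.014,0],[0,0,0]],
  [[0,-0.02,0],[0,0,0]],
  [[-0.02,-0.025,0],[0,0,0]],
  [[-0.06,-0.025,0],[0,0,0]],
  [[-0.1,-0.025,0],[0,0,0]],
  [[-0.14,-0.025,0],[0,0,0]],
  [[-0.16,-0.025,0],[0,0,0]],
  [[-0.16,-0.025,0],[0,0,0]],
  [[-0.16,-0.025,0],[0,0,0]],
])

```text
time: 8.05
position: [0.4767, 0.0816, 0.2126]
eef_rot: [[0.003, 0.484, 0.875], [0.001, 0.875, -0.484], [-1.0, 0.002, 0.002]]
wrist_force: [0.3, 0.0, -0.2]
width: -0.0
```

Run:
```python
from h import *
snap('wrist','w5');o=manip.get_obs(); print(o['position'],o['wrist_force'],o['eef_rot'])
```

```text
[0.47612576 0.08149913 0.211185  ] [-0.08956547 -0.37701    -0.32556061] [[ 5.94673917e-04  4.84116721e-01  8.75003227e-01]
 [ 4.30119604e-04  8.75003177e-01 -4.84116986e-01]
 [-9.99999731e-01  6.64247785e-04  3.12113474e-04]]
```

View pics/w5.png

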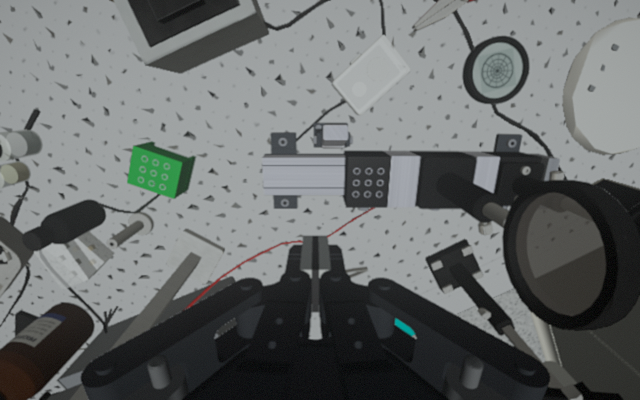

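```bash
python3 - <<'E'
from h import *
X=np.array([.484,.875]);Y=np.array([-.875,.484])
P=lambda p,z: plane('w5',p,z)[:2]
re=(P((263,156),.028)+P((263,194),.028))/2
tr=(P((345,152),.054)+P((345,207),.054))/2
tf=(P((390,152),.054)+P((390,207),.054))/2
f=(P((283,142),.006)+P((285,202),.006))/2; f2=P((508,144),.006)
print('rail end',re,'tail rear',tr,'diff',(tr-re)@X,(tr-re)@Y,'len',(tf-tr)@X,'feet',(f-re)@X,(f2-re)@X)
O=tr+.065*X; print('origin',O, 'from railend',re+.1575*X)
TC=np.array([.4859,.0995]); print('push TCP local',(TC-O)@X,(TC-O)@Y)
for p in((324,125),(348,125),(350,139),(324,140),(314,124),(314,147)): 
  for z in(.052,.09): q=P(p,z)-O; print(p,z,np.round([q@X,q@Y],4))
E
python3 - <<'E'
import cv2
a=cv2.imread('pics/w5.png')[100:220,250:410]; cv2.imwrite('pics/m5.png',cv2.resize(a,None,fx=5,fy=5,interpolation=2))
E
```

```text
rail end [0.44853987 0.03186639] tail rear [0.49140464 0.11129588] diff 0.090247351737644 0.0009372016485332819 len 0.047311543397166214 feet 0.02156762796768253 0.29134014464309954
origin [0.52286464 0.16817088] from railend [0.52476987 0.16967889]
push TCP local -0.0779779036954378 -0.0008926460857421673
(324, 125) 0.052 [-0.0874  0.0563]
(324, 125) 0.09 [-0.0887  0.0588]
(348, 125) 0.052 [-0.0635  0.0563]
(348, 125) 0.09 [-0.0679  0.0588]
(350, 139) 0.052 [-0.0611  0.0425]
(350, 139) 0.09 [-0.0658  0.0468]
(324, 140) 0.052 [-0.0873  0.0415]
(324, 140) 0.09 [-0.0886  0.0459]
(314, 124) 0.052 [-0.0973  0.0572]
(314, 124) 0.09 [-0.0973  0.0596]
(314, 147) 0.052 [-0.0974  0.0344]
(314, 147) 0.09 [-0.0973  0.0398]
```

View pics/m5.png

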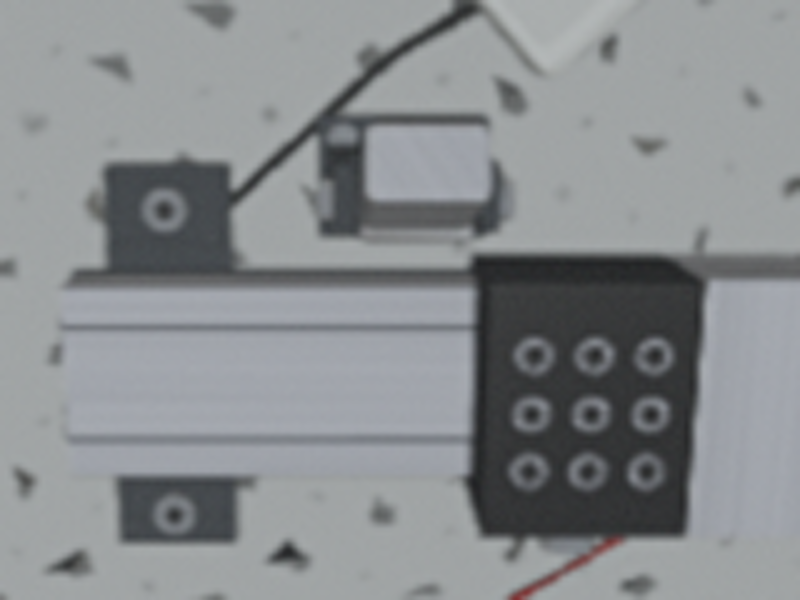

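Emit:
carry_out([
  [[0,0.01,-0.03],[0,0,0]],
  [[0,0.017,-0.06],[0,0,0]],
  [[0,0.017,-0.085],[0,0,0]],
  [[0,0.017,-0.096],[0,0,0]],
  [[0.03,0.017,-0.096],[0,0,0]],
  [[0.06,0.017,-0.096],[0,0,0]],
  [[0.09,0.017,-0.096],[0,0,0]],
  [[0.115,0.017,-0.096],[0,0,0]],
  [[0.125,0.017,-0.096],[0,0,0]],
  [[0.125,0.017,-0.096],[0,0,0]],
  [[0.125,0.017,-0.096],[0,0,0]],
])

```text
time: 9.02
position: [0.4002, 0.1427, 0.0865]
eef_rot: [[-0.001, 0.484, 0.875], [-0.0, 0.875, -0.484], [-1.0, -0.001, -0.0]]
wrist_force: [0.0, -0.1, 0.9]
width: -0.0001
```

Run:
```python
from h import *
snap('wrist','w6');o=manip.get_obs(); print(o['position'],o['wrist_force'])
q=o['position'][:2]-np.array([.5232,.1686]); print(q@[.484,.875],q@[-.875,.484])
```

```text
[0.40079923 0.14289019 0.08737536] [ 0.24641427  0.12607673 -0.96589073]
-0.08173805619445304 0.09465712738391546
```

View pics/w6.png

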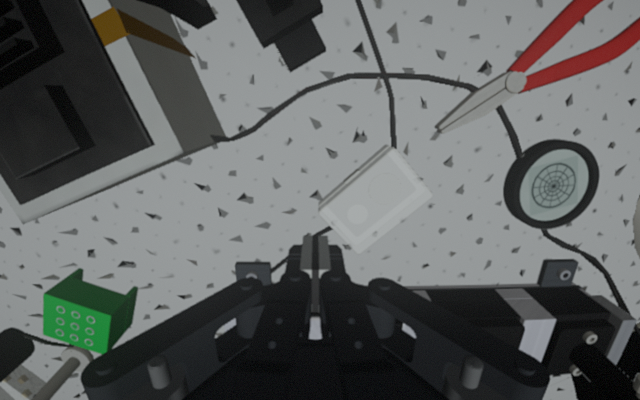

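Emit:
carry_out([
  [[0.001,0,0.008],[0,0,0]],
  [[0.001,0,0.016],[0,0,0]],
  [[0.001,0,0.02],[0,0,0]],
  [[0.001,0,0.024],[0,0,0]],
  [[0.001,0,0.028],[0,0,0]],
  [[0.001,0,0.032],[0,0,0]],
  [[0.001,0,0.036],[0,0,0]],
])

```text
time: 9.65
position: [0.4321, 0.1252, 0.0853]
eef_rot: [[-0.0, 0.484, 0.875], [0.0, 0.875, -0.484], [-1.0, -0.0, -0.0]]
wrist_force: [-0.7, 0.6, 1.2]
width: -0.0002
```

Emit:
carry_out([
  [[0,0,0.004],[0,0,0]],
  [[0,0,0.008],[0,0,0]],
  [[0,0,0.012],[0,0,0]],
  [[0,0,0.016],[0,0,0]],
  [[0,0,0.02],[0,0,0]],
  [[0,0,0.024],[0,0,0]],
])

```text
time: 10.15
position: [0.4532, 0.1136, 0.0853]
eef_rot: [[0.0, 0.484, 0.875], [0.0, 0.875, -0.484], [-1.0, 0.0, 0.0]]
wrist_force: [-0.3, 0.2, -0.9]
width: -0.0003
```

Emit:
carry_out([
  [[0,0,0.004],[0,0,0]],
  [[0,0,0.008],[0,0,0]],
  [[0,0,0.012],[0,0,0]],
  [[0,0,0.016],[0,0,0]],
  [[0,0,0.016],[0,0,0]],
])

```text
time: 10.57
position: [0.4675, 0.1057, 0.0853]
eef_rot: [[0.0, 0.484, 0.875], [-0.0, 0.875, -0.484], [-1.0, 0.0, 0.0]]
wrist_force: [-0.1, -1.2, -0.7]
width: -0.0001
```

Small forces, as expected from the hinge friction. Now press down (tip 0.071 → about 0.060).

Emit:
carry_out([
  [[0.003,0,0.002],[0,0,0]],
  [[0.006,0,0.003],[0,0,0]],
  [[0.008,0,0.003],[0,0,0]],
  [[0.01,0,0.003],[0,0,0]],
])

```text
time: 10.9
position: [0.4693, 0.1046, 0.0749]
eef_rot: [[-0.0, 0.484, 0.875], [-0.0, 0.875, -0.484], [-1.0, -0.0, -0.0]]
wrist_force: [0.3, -0.2, 1.1]
width: 0.0001
```

Emit:
carry_out([
  [[0.001,0,0],[0,0,0]],
  [[0.002,0,0],[0,0,0]],
  [[0.002,0,0],[0,0,0]],
])

```text
time: 11.15
position: [0.4694, 0.1046, 0.0743]
eef_rot: [[0.001, 0.484, 0.875], [0.0, 0.875, -0.484], [-1.0, 0.0, 0.001]]
wrist_force: [-3.9, -1.7, 10.6]
width: -0.0
```

Emit:
carry_out([
  [[0.001,0,0],[0,0,0]],
  [[0.001,0,0],[0,0,0]],
])

```text
time: 11.32
position: [0.4695, 0.1046, 0.0742]
eef_rot: [[0.001, 0.484, 0.875], [0.0, 0.875, -0.484], [-1.0, 0.001, 0.001]]
wrist_force: [-6.0, -2.1, 16.4]
width: -0.0001
```

Emit:
carry_out([
  [[-0.004,0,0],[0,0,0]],
  [[-0.01,0,0],[0,0,0]],
  [[-0.03,-0.005,0],[0,0,0]],
  [[-0.06,-0.01,0],[0,0,0]],
  [[-0.1,-0.02,0],[0,0,0]],
  [[-0.14,-0.03,0],[0,0,0]],
  [[-0.16,-0.03,0],[0,0,0]],
  [[-0.16,-0.03,0],[0,0,0]],
  [[-0.16,-0.03,0],[0,0,0]],
])

```text
time: 12.07
position: [0.4554, 0.0784, 0.2335]
eef_rot: [[0.002, 0.484, 0.875], [0.001, 0.875, -0.484], [-1.0, 0.002, 0.002]]
wrist_force: [-0.3, -0.8, 0.1]
width: 0.0003
```

Run:
```python
from h import *
snap('wrist','w7');snap('side','s7');o=manip.get_obs(); print(o['time'],o['position'],o['wrist_force'])
a=cv2.resize(cv2.imread('pics/w7.png')[90:240,230:600],None,fx=2.1,fy=2.1,interpolation=2);b=cv2.resize(cv2.imread('pics/s7.png')[165:265,290:450],None,fx=2.6,fy=2.6,interpolation=2)
m=np.zeros((a.shape[0]+b.shape[0],a.shape[1],3),np.uint8);m[:a.shape[0]]=a;m[a.shape[0]:,:b.shape[1]]=b;cv2.imwrite('pics/m7.png',m)
```

```text
12.1667 [0.45462353 0.07839055 0.23130054] [-0.31203101  1.15036852 -0.22166433]
```

View pics/m7.png

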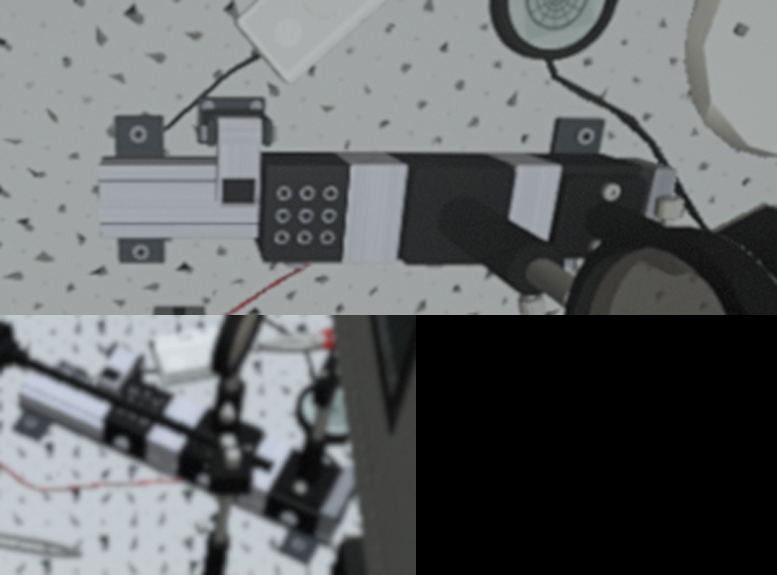

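The picture shows the flip arm down across the rail with its pad at (238,190), just behind the tail carrier. The row is closed up, with the iris carrier against the end stop at (650,185). The hand is clear, so I'm handing in.

```bash
python3 -c "
from station import manip
print(manip.job_done())"
```

```text
the job is handed in; nothing more can be done
None
```

The row is pushed home against the end stop and the flip stop is pressed fully down behind the tail carrier. I handed the job in at about 12 s of the 48 s limit.

- **Push:** With the shut fingertips I pushed only on the bare tail carrier, at about 4 N while sliding. The row then stalled against the end stop, and I let the push rise to about 36 N to seat it. That is well above the sliding force, so the last moment was firmer than "gentle".
- **Row home:** In the last picture all parts are touching and the iris carrier is against the end stop. The tail's rear face measured about 90 mm from the rail end, against 92.5 mm expected. I put the 2 mm difference down to camera calibration.
- **Flip stop:** I tipped it over from the robot's side and pressed it down with about 16–18 N. It stopped with the fingertip at z of about 0.060 m, matching the 60.5 mm given for the pad when down. The last picture shows it flat across the rail just behind the tail carrier.
- **Surroundings:** The hand ended about 16 cm above the flip stop, with wrist force about 1 N, within its noise. The bystanders in view in the wrist pictures looked undisturbed; I did not measure them again.
- **Pictures:** I viewed 12 pictures, two past the budget of 10.

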